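Open the recessed hold-down valve with the T-key

ROBOT

A 6-joint arm with a two-finger parallel gripper is mounted at the origin on the work surface; the furniture and walls round the work are solid. World frame = base frame: x ahead of the robot, y to its left, z up, the work surface at z = 0. Lengths are in m, angles in rad, forces in N, time in s.
With the tool pointing down it reaches from about 0.3 to 0.875 m from the base axis. Payload 6.4 kg.
Tool frame: the origin (TCP) lies at the very end of the fingers, on their centre line; the grasp point (between the pads) lies 19 mm behind it; z points along the fingers, y is the line along which they close (so a half turn about z gives the same grasp; the last joint's range is limited). The gripper opens to 85 mm and grips with 20 to 120 N. Pads are 22 mm wide; open, the fingers measure 114 mm over their backs; the gripper's body (76 mm by 85 mm) begins 54 mm behind the grasp point. The pads swing forward as they close: fully open they stand 13 mm farther back than shut.
Start: joints at [-1.502, 0.181, 1.607, -0, 1.354, -0.206], TCP at [0.156, -0.553, 0.231] pointing down, gripper open.
Joint ranges: [-2.99, 2.99], [-0.89, 2.07], [0.3, 2.58], [-1.14, 4.28], [0, 2.63], [-3.12, 3.12]. Speed limits (rad/s): [2.57, 2.57, 3.01, 3.14, 3.14, 3.14].

INTERFACE

Orientations are given as a unit quaternion [w, x, y, z].
In Python, from bench import ctrl, camera, calibration, order, outline_of gives the robot as it stands.
- The arm moves only by the tool move_arm, never from a script. Its argument "series" is a list that holds one entry, the list of rows, each a list of 5 numbers: the opening, from 0 (shut) to 1 (fully open), then the shift along the tool's x, y, z in mm, then the turn about the tool's z in rad. A call has exactly 10 rows; each row is the pose to reach, as a shift and turn from the pose commanded when the call began, along the tool's axes at that moment; what a row does not reach only later rows make up. A row lasts 1/12 s, in which the tool goes at most 41.7 mm and 7.16 degrees, less where a joint would pass 70% of its speed; a pose out of reach is approached as far as the arm can. A call with a gripper value outside its range is refused whole. The fingers move at their own pace and stop on an object; the grip force is fixed at half the most. Time passes only in rows, so rows that repeat a pose let the fingers close, or fill a call up. It gives the time, the measured TCP pose, the force, the opening and the grip force at its end, in the units of the state.
- ctrl.get_obs(): the state, without advancing time (a new reading comes with each control period).
- camera(name): name is "scene" or "top" or "wrist"; returns (picture, depth): 420x560x3 uint8, blue, green, red; 420x560 float32, m along the optical axis (not along the pixel's ray), 0 where there is no reading.
- calibration(name): a dict with "intrinsics" (3x3 intrinsics, pixels), "k1" (the pictures are not rectified: a ray, as slopes to the right and down, at radius r is drawn at 1 + k1 r^2 times it, then the intrinsics apply), "rvec" (rotation vector, rad) and "tvec" (3), from world to camera coordinates, as OpenCV has them. Camera axes: x right, y down, z forward; pixel columns grow to the right and rows downward; lengths in m; the calibration is good to about 2 mm. A picture is of the moment at which its call begins: read the wrist's pose just before it. calibration takes no time and is no camera call; for the wrist camera it gives the pose at the moment of the call.
- order.hand_in(): hands the job in; it is judged then, once.
Trained networks look in the newest picture that a camera, given by its name, has taken for a name from the list of things; names that differ only in an ending like _2 or _b are one class to them, and where a whole thing is asked for, a point or a joint stands for the part that bears it (a point fixed in the world has none). Each returns a list of dicts, best first, with "conf" (0 to 1); they miss things now and then, are a little off and sometimes report something else, mostly with a low value. They report only what shows in the picture. A call takes as long as a camera call. They do not tell look-alikes from the thing itself.
- outline_of(target, camera): "region" (420x560 bool, what is visible of it) and "bbox" ([centre column, centre row, width, height] in pixels, round what is visible of it).
The state is a dict: "time_s": time; "q": joint angles; "dq": joint speeds; "joint_efforts": joint torques, N m; "eef_pos": TCP position; "eef_rot": TCP orientation; "wrist_force": force on the tool from outside, world axes, zero at the start; "torque": the same for the moment, N m; "opening": opening from 0.0 (shut) to 1.0 (fully open); "grasp_force": force on a finger pad.
Only numpy, scipy, OpenCV 4.12 (cv2) and the standard library are available. Lean on these libraries where they do the work, as an engineer would, in place of code of your own. Each camera call takes 0.05 s, during which the arm holds its last target. There are 200 camera calls.

TASK

Open the vacuum hold-down valve in the orange box: take the T-key out of its dock by its handle, lower it fully down the orange box's shaft onto the square stem, and turn it about a quarter turn clockwise (seen from above). Leave the key standing in the orange shaft, let go of it, and do not turn the valve in the blue box.

Things in the scene. Friction and masses are not known exactly. Their poses are not given: they have to be found in the camera images.
- key_handle (a point): Centre of the red handle bar (110 along x, 14 along y, 18 high; grasp across the 14) of a steel T-key, 0.3 kg, upright in a low black dock 36 high (cup 48 square inside, base 100 square): lift 35 to free it. z points up; the key's foot is 160 below this point. A 12 thick rod leads down to the foot: 39 square outside, with a 29 square socket 36 deep, its sides along the bar's x and y.
- orange_mouth (a point): Centre of the shaft's mouth on top of the orange valve box, fixed, 110 square, 120 high; z up, x and y along its sides; a brass hose tail sticks out 30 at +x. Shaft round, 72 wide, 100 deep. On its floor stands a brass stem. The key is fully down when its foot is on the floor, the handle's centre then 60 above this point.
- orange_stem (a joint): Angle of the orange box's 24 mm square stem, rad; 0 at the start (flats along the box's sides), grows clockwise from above, stop at 1.6. It is 30 high, head tapering to 11. The key's socket fits in four positions a quarter turn apart, 2.5 to spare each side, 13 degrees either way; the stem lags the key by up to 0.25 rad. Stiff (0.12 N m), stays as left.
- blue_stem (a joint): Angle of the stem, rad, in the blue box, an equal valve box of blue plastic standing near; 0 at the start, grows clockwise from above. It is to be left as it is.
Mind the look-alikes: they are no part of the job. There is more than one size of the part that bears key_handle; the job needs the middle-sized.

How it is judged:
On the way:
1. the key is fully down on the orange stem before it has been turned 0.9 rad (horizontal distance between key_handle and orange_mouth below 0.02 m and z of key_handle in the frame of orange_mouth below 0.07 m and value of joint orange_stem below 0.9 rad), for 0.1 s.
At the end, for the whole second after the job is handed in: The orange stem has been turned at least 1.0 rad clockwise and is at rest; the key stands in the orange shaft, let go, its handle within 20 mm of the shaft's axis, less than 70 mm above the mouth and within 0.2 rad of upright (value of joint orange_stem above 1 rad and velocity of joint orange_stem below 0.1 rad/s and horizontal distance between key_handle and orange_mouth below 0.02 m and z of key_handle in the frame of orange_mouth below 0.07 m and angle between key_handle's own z axis and vertical below 0.2 rad); the robot touches nothing.
It fails at once if the blue valve is turned (value of joint blue_stem above 0.15 rad).
It also fails if it takes over 48 s, if anything falls off the work surface, if the arm or the gripper's body presses on something with over 40 N, if the wrist force passes 120 N, or if a joint passes its speed limit or range.

## Working session

There is one attempt and no reset: what is moved stays moved. The work goes in short steps, Python scripts to look and compute and a tool call to move; the robot and the scene stay as the last step left them, time stands still between calls to the robot, and variables do not carry over. Pictures are saved under pics/ and viewed, at most 10 in all, crops included, and the job is handed in when it is done.

Besides the shell and the picture viewer there is one more tool, called by a JSON object that holds its "api" and its "payload", one argument or row to a line. move_arm: Moves the arm, as the interface text tells. Its arguments: {"type":"object","properties":{"series":{"type":"array","items":{"type":"array","items":{"type":"array","items":{"type":"number"}}}}},"required":["series"]}

```bash
mkdir -p pics; cat > h.py <<'E'
import numpy as np, cv2
from bench import ctrl, camera, calibration, order, outline_of
def world(cam,depth,mask=None,cal=None):
    c=cal or calibration(cam); K=np.array(c["intrinsics"],float); k1=c["k1"]
    v,u=np.nonzero((depth>0)&(mask if mask is not None else True))
    n=cv2.undistortPoints(np.stack([u,v],1).astype(float)[:,None],K,np.array([k1,0,0,0.]))[:,0]
    z=depth[v,u]; P=np.c_[n*z[:,None],z]
    R,_=cv2.Rodrigues(np.array(c["rvec"],float)); 
    return (P-np.array(c["tvec"]).ravel())@R, u, v
E
python3 - <<'E'
from h import *
ims=[]
for cam in ["scene","top"]:
    im,d=camera(cam); np.savez(f"{cam}.npz",im=im,d=d)
    for t in ["key_handle","orange_stem","blue_stem"]:
        for r in outline_of(t,cam):
            P,u,v=world(cam,d,r["region"])
            print(cam,t,round(r["conf"],2),np.round(r["bbox"]),len(P),np.round(np.median(P,0),3) if len(P) else'', np.round(P.max(0),3) if len(P) else '')
    cv2.imwrite(f"pics/{cam}1.png",im)
E
```

```text
scene key_handle 0.91 [317. 165.  35.  47.] 469 [ 0.514 -0.28   0.12 ] [ 0.596 -0.26   0.182]
scene key_handle 0.73 [273. 186.  12.  35.] 188 [ 0.592 -0.169  0.032] [ 0.645 -0.153  0.12 ]
scene key_handle 0.56 [340. 115.  21.   8.] 164 [ 0.513 -0.406  0.217] [1.133 0.039 0.561]
scene blue_stem 0.52 [196. 290.  68.  79.] 3943 [0.529 0.257 0.086] [0.683 0.321 0.126]
top key_handle 0.84 [417. 225.  52.  47.] 883 [ 0.476 -0.435  0.185] [ 0.545 -0.393  0.227]
top key_handle 0.56 [354. 212.  18.  43.] 423 [ 0.511 -0.286  0.169] [ 0.564 -0.268  0.181]
top orange_stem 0.26 [176. 202.  63.  53.] 2192 [0.541 0.232 0.104] [0.621 0.305 0.127]
top blue_stem 0.64 [253. 201.  14.   9.] 62 [0.552 0.003 0.044] [0.565 0.016 0.055]
```

View pics/scene1.png

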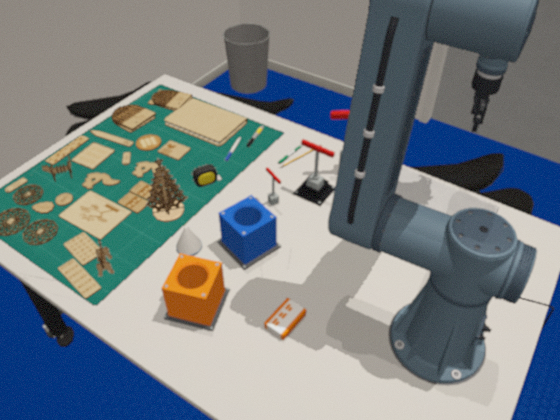

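View pics/top1.png

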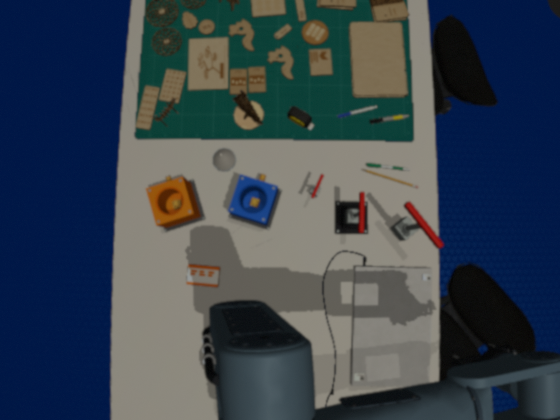

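The middle-sized key stands in the black dock (top: ~(355,212)). The orange box is at (174,202) with its hose tail pointing away from the robot, and the blue box is at (253,200). The larger and smaller look-alike keys stand free. Next I measure the poses.

```bash
python3 - <<'E'
from h import *
for cam in ["top","scene"]:
    z=np.load(f"{cam}.npz"); im,d=z["im"],z["d"]
    P,u,v=world(cam,d); hsv=cv2.cvtColor(im,cv2.COLOR_BGR2HSV)[v,u]
    H,S,V=hsv.T
    def show(n,m,zt=None):
        Q=P[m]; 
        if len(Q)<10: print(n,len(Q));return
        r=cv2.minAreaRect((Q[:,:2]*1000).astype(np.float32))
        print(cam,n,len(Q),"ctr",np.round(r[0],1),"size",np.round(r[1],1),"ang",round(r[2],1),"z med/5/95",np.round(np.percentile(Q[:,2],[50,5,95]),4),"mean",np.round(Q.mean(0),4))
    near=lambda x,y,w:(abs(P[:,0]-x)<w)&(abs(P[:,1]-y)<w)
    red=((H<8)|(H>172))&(S>150)
    show("handle",red&near(.514,-.286,.075)&(P[:,2]>.14)&(P[:,2]<.2))
    show("handle top",red&near(.514,-.286,.075)&(P[:,2]>.172)&(P[:,2]<.19))
    show("big",red&near(.476,-.435,.09)&(P[:,2]>.15))
    org=(H>5)&(H<22)&(S>140)
    show("orange top",org&near(.541,.232,.11)&(P[:,2]>.112)&(P[:,2]<.13))
    blu=(H>95)&(H<130)&(S>120)
    show("blue top",blu&near(.541,.0,.11)&(P[:,2]>.112)&(P[:,2]<.13))
    show("dock",(V<60)&near(.5,-.27,.09)&(P[:,2]>.025)&(P[:,2]<.045))
    if cam=="top":
        for n,y in(("o",.235),("b",.0)):
            m=near(.545,y,.05)&(P[:,2]>.03)&(P[:,2]<.06); show("stem "+n,m)
    print(ctrl.get_obs()["eef_rot"],ctrl.get_obs()["eef_pos"])
E
```

```text
top handle 212 ctr [ 510.1 -289.2] size [ 14.7 104. ] ang 88.0 z med/5/95 [0.1752 0.1694 0.1788] mean [ 0.5069 -0.288   0.1747]
top handle top 183 ctr [ 510.1 -289.1] size [ 13.9 103.8] ang 89.3 z med/5/95 [0.1757 0.1725 0.1789] mean [ 0.5079 -0.2884  0.1756]
top big 349 ctr [ 475.5 -440.8] size [140.3  17.1] ang 39.5 z med/5/95 [0.2218 0.2159 0.2256] mean [ 0.4748 -0.4406  0.2216]
top orange top 1004 ctr [542.9 235.2] size [109.  109.6] ang 18.8 z med/5/95 [0.1198 0.1148 0.1238] mean [0.5425 0.2346 0.1197]
top blue top 953 ctr [551.    3.7] size [108.4 107.7] ang 72.9 z med/5/95 [0.1198 0.1152 0.1238] mean [0.5492 0.0035 0.1197]
top dock 143 ctr [ 512.  -280.6] size [48.1 60.5] ang 89.6 z med/5/95 [0.0347 0.0272 0.0401] mean [ 0.513  -0.2722  0.0343]
top stem o 160 ctr [536.4 224.9] size [90.1 92.9] ang 18.2 z med/5/95 [0.0441 0.0314 0.0569] mean [0.5469 0.2398 0.044 ]
top stem b 131 ctr [541.   -2.2] size [91.  91.3] ang 73.6 z med/5/95 [0.044  0.0327 0.0574] mean [0.5538 0.006  0.0445]
[-1.26233317e-04  9.90571623e-01  1.36995782e-01 -7.50444603e-06] [ 0.15604779 -0.55335238  0.23
[... 180 characters left out ...]
ze [ 12.7 102.4] ang 88.1 z med/5/95 [0.1757 0.1725 0.1798] mean [ 0.5112 -0.2807  0.1757]
scene big 118 ctr [ 513.6 -407.7] size [52.7 22.8] ang 33.7 z med/5/95 [0.2193 0.2091 0.2244] mean [ 0.5126 -0.4064  0.2184]
scene orange top 1226 ctr [542.8 240.2] size [111.1 113.3] ang 17.9 z med/5/95 [0.1203 0.1144 0.1234] mean [0.5401 0.2436 0.1198]
scene blue top 867 ctr [552.   9.] size [112.5 109.8] ang 72.7 z med/5/95 [0.1204 0.1141 0.1241] mean [0.5492 0.0124 0.1201]
scene dock 111 ctr [ 513.2 -281.8] size [62.6 61.1] ang 88.4 z med/5/95 [0.0327 0.026  0.0394] mean [ 0.5058 -0.2654  0.0326]
[-1.26233317e-04  9.90571623e-01  1.36995782e-01 -7.50444603e-06] [ 0.15604779 -0.55335238  0.23118243]
```

{"api": "move_arm", "payload": {
  "series": [
    [[1,0,0,-40,0],[1,20,-8,-80,0],[1,55,-21,-100,0.03],[1,95,-37,-100,0.06],[1,135,-53,-100,0.1],[1,175,-68,-100,0.15],[1,215,-84,-100,0.2],[1,255,-99,-100,0.25],[1,295,-115,-100,0.275],[1,330,-129,-100,0.275]]
  ]
}}

```text
time_s: 1.23
eef_pos: [0.4344, -0.3425, 0.3316]
eef_rot: [0.0, 1.0, -0.001, 0.0]
wrist_force: [0.6, -1.3, 0.7]
opening: 1.002
grasp_force: 0.0
```

{"api": "move_arm", "payload": {
  "series": [
    [[1,30,0,0,0],[1,60,0,0,0],[1,89,-10,0,0],[1,89,-10,0,0],[1,89,-10,0,0],[1,89,-10,0,0],[1,89,-10,0,0],[1,89,-10,0,0],[1,89,-10,0,0],[1,89,-10,0,0]]
  ]
}}

```text
time_s: 2.07
eef_pos: [0.5214, -0.3346, 0.3316]
eef_rot: [0.0, 1.0, -0.001, 0.0]
wrist_force: [0.9, 0.4, -0.4]
opening: 1.0
grasp_force: 0.0
```

```bash
python3 - <<'E'
from h import *
o=ctrl.get_obs(); print(o["eef_pos"],o["eef_rot"],o["q"],o["time_s"])
c=calibration("wrist"); im,d=camera("wrist"); cv2.imwrite("pics/w1.png",im)
P,u,v=world("wrist",d,cal=c); H,S,V=cv2.cvtColor(im,cv2.COLOR_BGR2HSV)[v,u].T
R,_=cv2.Rodrigues(np.array(c["rvec"])); print("cam",-R.T@np.array(c["tvec"]).ravel())
red=((H<8)|(H>172))&(S>120)&(abs(P[:,2]-.172)<.02)&(abs(P[:,1]+.285)<.05)
for lo in(.14,.17):
    Q=P[red&(P[:,2]>lo)]; print(len(Q),cv2.minAreaRect((Q[:,:2]*1000).astype(np.float32)),np.percentile(Q[:,2],[5,50,95]))
for r in outline_of("key_handle","wrist"): print(r["conf"],r["bbox"])
E
```

```text
[ 0.52139254 -0.33455963  0.33161908] [ 1.57289035e-04  9.99999772e-01 -6.43502621e-04  1.33558613e-04] [-7.61789376e-01  2.17300154e-01  1.36375939e+00 -4.35269853e-05
  1.56012272e+00  8.10294412e-01] 2.0667
cam [ 0.5995037  -0.33431104  0.47442878]
1421 ((513.5090942382812, -288.5575866699219), (14.120379447937012, 108.44206237792969), 88.29195404052734) [0.17010071 0.17561099 0.17709611]
1351 ((513.50732421875, -288.56060791015625), (14.080113410949707, 108.44937133789062), 88.37762451171875) [0.17259673 0.17569247 0.17712775]
0.87 [245.8, 192.5, 31.9, 103.4]
0.84 [381.1, 234.2, 115.4, 132.4]
0.7 [156.3, 118.0, 53.4, 57.9]
```

View pics/w1.png

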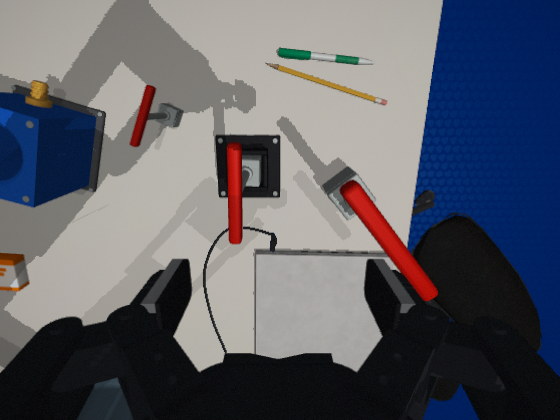

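The wrist view shows the middle key's handle at (235,192) and the dock at (248,166). The measured centre is (0.5135, -0.2886), top at z 0.176, so centre about 0.167. I go down and grasp it.

{"api": "move_arm", "payload": {
  "series": [
    [[1,-4,-23,15,0],[1,-8,-46,30,0],[1,-8,-46,60,0],[1,-8,-46,90,0],[1,-8,-46,120,0],[1,-8,-46,145,0],[1,-8,-46,165,0],[1,-8,-46,178,0],[1,-8,-46,182,0],[1,-8,-46,182,0]]
  ]
}}

```text
time_s: 3.0
eef_pos: [0.5136, -0.2879, 0.1485]
eef_rot: [-0.001, 1.0, -0.0, -0.001]
wrist_force: [-0.8, 0.2, 0.6]
opening: 1.001
grasp_force: 0.0
```

{"api": "move_arm", "payload": {
  "series": [
    [[0.5,0,0,0,0],[0.2,0,0,0,0],[0,0,0,0,0],[0,0,0,0,0],[0,0,0,0,0],[0,0,0,0,0],[0,0,0,0,0],[0,0,0,0,0],[0,0,0,0,0],[0,0,0,0,0]]
  ]
}}

```text
time_s: 3.83
eef_pos: [0.5144, -0.2885, 0.1499]
eef_rot: [0.0, 1.0, -0.0, 0.0]
wrist_force: [0.5, -0.7, 4.2]
opening: 0.151
grasp_force: 59.3
```

{"api": "move_arm", "payload": {
  "series": [
    [[0,0,0,-8,0],[0,0,0,-20,0],[0,0,0,-40,0],[0,0,0,-65,0],[0,0,0,-92,0],[0,0,0,-120,0],[0,0,0,-147,0],[0,0,0,-167,0],[0,0,0,-178,0],[0,0,0,-182,0]]
  ]
}}

```text
time_s: 4.67
eef_pos: [0.5144, -0.2884, 0.3338]
eef_rot: [0.001, 1.0, -0.0, 0.001]
wrist_force: [-1.0, -0.1, -3.2]
opening: 0.152
grasp_force: 58.5
```

{"api": "move_arm", "payload": {
  "series": [
    [[0,1,-8,0,-0.03],[0,3,-22,0,-0.09],[0,6,-44,0,-0.18],[0,9,-70,0,-0.29],[0,12,-100,0,-0.4],[0,15,-130,0,-0.51],[0,19,-160,0,-0.62],[0,23,-190,0,-0.73],[0,27,-220,0,-0.84],[0,30,-250,0,-0.95]]
  ]
}}

```text
time_s: 5.5
eef_pos: [0.5429, -0.0358, 0.3288]
eef_rot: [-0.002, 0.888, 0.46, -0.001]
wrist_force: [0.5, 0.3, -3.6]
opening: 0.15
grasp_force: 58.6
```

{"api": "move_arm", "payload": {
  "series": [
    [[0,26,-14,0,-0.12],[0,52,-28,0,-0.24],[0,78,-42,0,-0.36],[0,103,-56,0,-0.48],[0,126,-69,0,-0.6],[0,146,-80,0,-0.72],[0,162,-89,0,-0.83],[0,172,-94,0,-0.91],[0,175,-96,0,-0.944],[0,175,-96,0,-0.944]]
  ]
}}

```text
time_s: 6.33
eef_pos: [0.5663, 0.1618, 0.3286]
eef_rot: [-0.002, 0.582, 0.813, -0.001]
wrist_force: [0.1, -0.0, -4.0]
opening: 0.151
grasp_force: 58.5
```

```bash
python3 - <<'E'
from h import *
o=ctrl.get_obs(); print(o["eef_pos"],o["eef_rot"],o["q"],o["time_s"],o["wrist_force"])
c=calibration("wrist"); im,d=camera("wrist"); cv2.imwrite("pics/w2.png",im)
P,u,v=world("wrist",d,cal=c); H,S,V=cv2.cvtColor(im,cv2.COLOR_BGR2HSV)[v,u].T
n=lambda w:(abs(P[:,0]-.543)<w)&(abs(P[:,1]-.235)<w)
m=n(.11)&(abs(P[:,2]-.12)<.006)&(H>5)&(H<22)&(S>120)
Q=P[m]; print(len(Q),cv2.minAreaRect((Q[:,:2]*1000).astype(np.float32)),np.median(Q[:,2]))
Q=P[n(.04)&(P[:,2]>.035)&(P[:,2]<.06)]; print(len(Q),Q.mean(0),cv2.minAreaRect((Q[:,:2]*1000).astype(np.float32)))
red=((H<8)|(H>172))&(S>120)&(P[:,2]>.25)
Q=P[red];print("handle",len(Q),cv2.minAreaRect((Q[:,:2]*1000).astype(np.float32)),np.median(Q[:,2]))
E
```

```text
[0.56628235 0.16178638 0.3286241 ] [-0.00192512  0.58232184  0.81295506 -0.00127908] [ 7.66220629e-02  1.52115158e-01  1.44501845e+00  5.15683187e-04
  1.54905282e+00 -2.51019197e-01] 6.3333 [ 0.12310819 -0.01387356 -3.96123297]
6718 ((542.7308349609375, 237.30087280273438), (110.3674545288086, 109.51226806640625), 18.068340301513672) 0.11991765350731867
600 [0.54226608 0.23855158 0.04580191] ((542.576904296875, 237.49667358398438), (71.51364135742188, 71.27165222167969), 11.215330123901367)
handle 5697 ((564.1129760742188, 167.89871215820312), (15.014769554138184, 93.86395263671875), 17.967538833618164) 0.3544013756020453
```

View pics/w2.png

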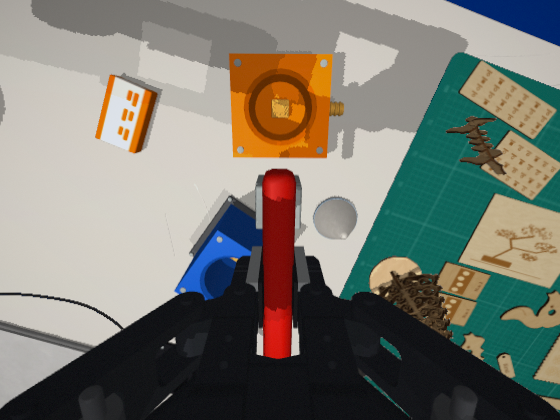

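The orange box is at about (282,105), with its stem square to its sides. Centre (0.5427, 0.2374), yaw 18.1°. The handle is at 108°, so it is aligned.

{"api": "move_arm", "payload": {
  "series": [
    [[0,12,0,0,0],[0,36,1,0,0],[0,62,2,0,0],[0,77,2,0,0],[0,80,2,5,0],[0,80,2,15,0],[0,80,2,30,0],[0,80,2,40,0],[0,80,2,45,0],[0,80,2,45,0]]
  ]
}}

```text
time_s: 7.22
eef_pos: [0.5434, 0.2356, 0.2838]
eef_rot: [-0.001, 0.585, 0.811, -0.002]
wrist_force: [0.7, -0.4, -3.8]
opening: 0.149
grasp_force: 58.4
```

```bash
python3 - <<'E'
from h import *
o=ctrl.get_obs(); print(o["eef_pos"],o["eef_rot"],o["time_s"],o["wrist_force"],o["torque"])
im,d=camera("scene"); cv2.imwrite("pics/s2.png",cv2.resize(im[180:340,110:300],None,fx=3,fy=3,interpolation=2))
E
```

```text
[0.54343855 0.23557823 0.28383057] [-0.001313    0.58471881  0.81123346 -0.00157049] 7.2167 [ 0.66469005 -0.44008569 -3.84949753] [-0.0103307   0.02172221  0.00184588]
```

View pics/s2.png

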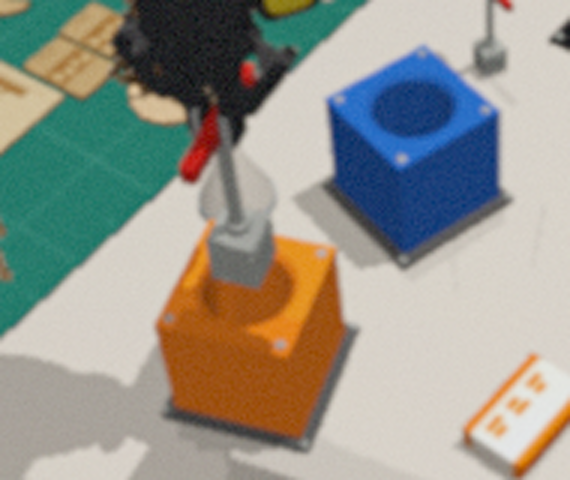

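```bash
python3 - <<'E'
from h import *
im,d=camera("scene"); P,u,v=world("scene",d); H,S,V=cv2.cvtColor(im,cv2.COLOR_BGR2HSV)[v,u].T
n=(abs(P[:,0]-.543)<.045)&(abs(P[:,1]-.237)<.045)
for a,b in((.128,.142),(.142,.172),(.172,.182),(.19,.21),(.21,.23),(.23,.25)):
    Q=P[n&(P[:,2]>a)&(P[:,2]<b)&(S<110)]
    if len(Q)>5: print(a,b,len(Q),np.round(Q.mean(0),4),np.round(cv2.minAreaRect((Q[:,:2]*1000).astype(np.float32)),1) if 0 else cv2.minAreaRect((Q[:,:2]*1000).astype(np.float32)))
m=(abs(P[:,0]-.543)<.11)&(abs(P[:,1]-.237)<.11)&(abs(P[:,2]-.12)<.004)&(H>5)&(H<22)&(S>120)
print(cv2.minAreaRect((P[m][:,:2]*1000).astype(np.float32)))
E
```

```text
0.142 0.172 165 [0.5358 0.2473 0.159 ] ((534.2376098632812, 243.52450561523438), (54.18545150756836, 27.561525344848633), 59.87569808959961)
0.172 0.182 64 [0.5357 0.244  0.1769] ((535.1944580078125, 241.88172912597656), (53.259735107421875, 27.49431800842285), 61.45334243774414)
0.19 0.21 113 [0.5428 0.2393 0.1945] ((544.1153564453125, 236.560546875), (36.60396957397461, 37.807762145996094), 15.581762313842773)
0.21 0.23 33 [0.5434 0.2388 0.2201] ((543.2418823242188, 238.61477661132812), (11.749279022216797, 8.160725593566895), 49.48246383666992)
0.23 0.25 34 [0.543  0.2383 0.2397] ((542.5413208007812, 238.5879364013672), (11.837862968444824, 5.508457660675049), 56.70125198364258)
((542.5093383789062, 241.03805541992188), (110.97388458251953, 112.72870635986328), 18.653039932250977)
```

{"api": "move_arm", "payload": {
  "series": [
    [[0,3.5,0,5,0],[0,3.5,0,20,0],[0,3.5,0,40,0],[0,3.5,0,60,0],[0,3.5,0,74,0],[0,3.5,0,80,0],[0,3.5,0,85,0],[0,3.5,0,90,0],[0,3.5,0,95,0],[0,3.5,0,98,0]]
  ]
}}

```text
time_s: 8.15
eef_pos: [0.5436, 0.24, 0.1886]
eef_rot: [0.0, 0.584, 0.812, 0.0]
wrist_force: [0.1, 0.5, -3.8]
opening: 0.157
grasp_force: 58.4
```

{"api": "move_arm", "payload": {
  "series": [
    [[0,0,0,4,0],[0,0,0,8,0],[0,0,0,12,0],[0,0,0,15,0],[0,0,0,18,0],[0,0,0,20,0],[0,0,0,22,0],[0,0,0,24,0],[0,0,0,25,0],[0,0,0,25,0]]
  ]
}}

```text
time_s: 8.98
eef_pos: [0.5432, 0.2399, 0.1632]
eef_rot: [-0.0, 0.584, 0.812, 0.0]
wrist_force: [0.0, 0.4, -2.8]
opening: 0.151
grasp_force: 58.5
```

{"api": "move_arm", "payload": {
  "series": [
    [[0,0,0,0,0.04],[0,0,0,0,0.1],[0,0,0,0,0.18],[0,0,0,0,0.27],[0,0,0,0,0.36],[0,0,0,0,0.45],[0,0,0,0,0.54],[0,0,0,0,0.63],[0,0,0,0,0.7],[0,0,0,0,0.75]]
  ]
}}

```text
time_s: 9.82
eef_pos: [0.5433, 0.2396, 0.1633]
eef_rot: [0.0, 0.842, 0.54, -0.0]
wrist_force: [0.5, -0.6, -4.0]
opening: 0.152
grasp_force: 58.3
```

{"api": "move_arm", "payload": {
  "series": [
    [[0,0,0,0,0.05],[0,0,0,0,0.13],[0,0,0,0,0.22],[0,0,0,0,0.31],[0,0,0,0,0.4],[0,0,0,0,0.49],[0,0,0,0,0.58],[0,0,0,0,0.66],[0,0,0,0,0.72],[0,0,0,0,0.75]]
  ]
}}

```text
time_s: 10.65
eef_pos: [0.5438, 0.2392, 0.1634]
eef_rot: [0.001, 0.981, 0.194, 0.001]
wrist_force: [1.4, -2.5, -4.8]
opening: 0.152
grasp_force: 58.3
```

```bash
python3 - <<'E'
from h import *
o=ctrl.get_obs(); print(o["eef_pos"],o["eef_rot"],o["time_s"],o["wrist_force"],o["torque"],o["q"])
c=calibration("wrist"); im,d=camera("wrist"); P,u,v=world("wrist",d,cal=c); H,S,V=cv2.cvtColor(im,cv2.COLOR_BGR2HSV)[v,u].T
red=((H<8)|(H>172))&(S>120)&(P[:,2]>.165)&(P[:,2]<.21)&(abs(P[:,1]-.24)<.1)
Q=P[red];print("handle",len(Q),cv2.minAreaRect((Q[:,:2]*1000).astype(np.float32)),np.percentile(Q[:,2],[50,90]))
E
```

```text
[0.54382892 0.23917388 0.1633625 ] [7.86239111e-04 9.80963461e-01 1.94190082e-01 5.31934543e-04] 10.65 [ 1.43159283 -2.4558905  -4.82910232] [-0.5544165  -0.48826913  0.05479674] [ 0.2156026   0.28919854  1.61931286 -0.00168963  1.23204976  1.39609591]
handle 5710 ((550.2306518554688, 242.59910583496094), (92.8905029296875, 14.751472473144531), 21.76011085510254) [0.18917728 0.19011507]
```

{"api": "move_arm", "payload": {
  "series": [
    [[0,0,0,1,0],[0.15,0,0,1,0],[0.3,0,0,1,0],[0.5,0,0,1,0],[0.8,0,0,1,0],[1,0,0,1,0],[1,0,0,1,0],[1,0,0,1,0],[1,0,0,1,0],[1,0,0,1,0]]
  ]
}}

```text
time_s: 11.53
eef_pos: [0.5431, 0.2399, 0.1623]
eef_rot: [-0.0, 0.981, 0.196, -0.0]
wrist_force: [-0.4, 1.0, 0.9]
opening: 0.999
grasp_force: 0.0
```

{"api": "move_arm", "payload": {
  "series": [
    [[1,0,0,-4,0],[1,0,0,-12,0],[1,0,0,-25,0],[1,0,0,-40,0],[1,0,0,-60,0],[1,0,0,-80,0],[1,0,0,-100,0],[1,0,0,-115,0],[1,0,0,-120,0],[1,0,0,-120,0]]
  ]
}}

```text
time_s: 12.37
eef_pos: [0.5443, 0.2402, 0.2853]
eef_rot: [-0.0, 0.981, 0.196, 0.002]
wrist_force: [-0.7, -0.4, 0.5]
opening: 0.998
grasp_force: 0.0
```

```bash
python3 - <<'E'
from h import *
o=ctrl.get_obs(); print(o["eef_pos"],o["time_s"],o["wrist_force"],o["opening"])
c=calibration("wrist"); im,d=camera("wrist"); cv2.imwrite("pics/w3.png",im); P,u,v=world("wrist",d,cal=c); H,S,V=cv2.cvtColor(im,cv2.COLOR_BGR2HSV)[v,u].T
red=((H<8)|(H>172))&(S>120)&(P[:,2]>.165)&(P[:,2]<.21)&(abs(P[:,1]-.24)<.1)
Q=P[red];print("handle",len(Q),cv2.minAreaRect((Q[:,:2]*1000).astype(np.float32)),np.percentile(Q[:,2],[50,90]))
T=Q[Q[:,2]>.186]; print(np.linalg.lstsq(np.c_[T[:,:2]-T[:,:2].mean(0),np.ones(len(T))],T[:,2],rcond=None)[0])
m=(abs(P[:,0]-.543)<.11)&(abs(P[:,1]-.237)<.11)&(abs(P[:,2]-.12)<.005)&(H>5)&(H<22)&(S>120)
print(cv2.minAreaRect((P[m][:,:2]*1000).astype(np.float32)))
E
```

```text
[0.54425815 0.24017506 0.28526263] 12.3667 [-0.69018453 -0.41574576  0.52807654] 0.9976912979076159
handle 1939 ((543.5745239257812, 237.60165405273438), (108.1989517211914, 13.869318008422852), 22.450746536254883) [0.18867602 0.18978297]
[ 1.73051878e-04 -1.06009404e-02  1.88648123e-01]
((542.9385375976562, 237.31539916992188), (110.71919250488281, 110.1453857421875), 18.345815658569336)
```

View pics/w3.png

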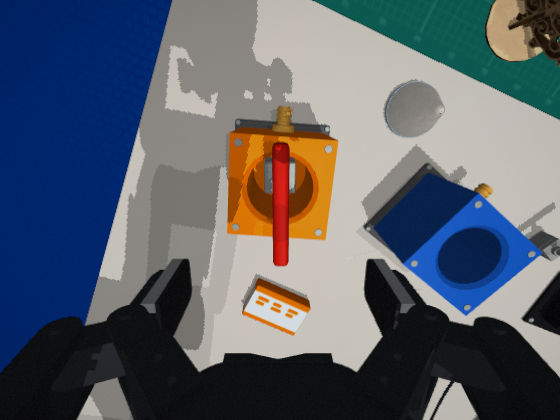

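The key stands upright in the orange shaft (handle (281,205)), within about 1 mm of the axis. Its handle is about 60 mm above the mouth and turned about 1.49 rad. The gripper is clear of it.

```bash
python3 -c "
from bench import order; print(order.hand_in())"
```

```text
the job is handed in; nothing more can be done
None
```

I handed the job in at about 12.4 s; no verdict came back. The T-key stands released and upright in the orange shaft, fully down and turned about 1.49 rad clockwise, so with lag the stem should be at least 1.24 rad; the blue valve was not touched.

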